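Hang the aluminium horseshoe on the folding hook

TASK

Swing the red folding hook on the sample board out until it stands square to the board, then take the bright aluminium horseshoe from the blue rack and lower it over the hook's arm so that it hangs there by its toe, heels down. Set it on gently, do not drop it, and leave it hanging still.

Things in the scene. Friction and masses are not known exactly. Their poses are not given: they have to be found in the camera images.
- hook (a joint): Hinge of the red folding hook on the low plywood board, rad. 0: arm folded flat against the board; grows as the arm swings out in front of the board (clockwise from above) to a stop at 1.57, square to the board. Upright axis, stiff: stays where it is left; about 1.5 N at the arm's end moves it.
- hook_hinge (a point): On the hook's hinge axis, level with the arm's top, 155 mm above the table. Axes of the board, not turning with the hook: -x out of the board's face, z up; the folded arm points to -y, the fully open arm to -x. The board's face lies 26 mm along +x, its top edge 5 mm lower than this point. The hinge barrel (radius 10 mm) rises 7 mm above the arm.
- hook_post (a point): Upturned end of the red hook: a round post, 14 mm in diameter, to pinch from above, any way round. Point on its axis, 160 mm from the hinge axis, 25 mm above the arm's flat top, 20 mm below the post's top. The arm, a square bar 16 mm wide and high, runs from hinge to post; a shoe may hang anywhere on it. Axes turn with the arm: -y from hinge to post, z up.
- shoe_grip (a point): Bright aluminium horseshoe (others: black, rust brown), 120 mm wide, 127 high, 12 thick, 0.3 kg, upright, toe up, in a slot (33 mm deep, 16 wide) of the blue rack; slots 85 mm apart. Point to grip from above: mid toe, 11 mm below its top, 116 above the heels, 25 above the inner arch, which is flat for 20 mm; opening below 60 mm wide. x: width, y: thickness (close along y), z up.
There are look-alikes about, which are no part of the job. Of the things shaped like the part that bears shoe_grip, the aluminium one is meant.

How it is judged (in metres and radians):
On the way:
1. the hook stands square to the board (within 10 degrees) (value of joint hook above 1.396 rad), for 0.2 s.
At the end, for the whole second after the job is handed in: The hook is within 10 degrees of square to the board, and the aluminium shoe hangs at rest over its arm by its toe, between hinge and post, heels down (within 15 degrees of upright), the toe's middle within 20 mm sideways of the arm and within 12 mm of its seated height (value of joint hook above 1.396 rad and x of shoe_grip in the frame of hook_post between -0.02 and 0.02 m and y of shoe_grip in the frame of hook_post between 0.008 and 0.152 m and z of shoe_grip in the frame of hook_post between -0.012 and 0.012 m and angle between shoe_grip's own z axis and vertical below 0.26 rad and linear speed of shoe below 0.03 m/s); the robot touches nothing.
It fails at once if the aluminium shoe is dropped: it falls freely by more than about 25 mm (linear speed of shoe above 0.7 m/s and contact force between the fingers and shoe below 0.05 N).
It also fails if it takes over 54 s, if anything falls off the work surface, if the arm or the gripper's body presses on something with over 40 N, if the wrist force passes 120 N, or if a joint passes its speed limit or range.

ROBOT

A 6-joint arm with a two-finger parallel gripper is mounted at the origin on the work surface. World frame = base frame: x ahead of the robot, y to its left, z up, the work surface at z = 0. Lengths are in mm, angles in rad, forces in N, time in s.
With the tool pointing down it reaches from about 275 to 825 mm from the base axis. Payload 4.9 kg.
Tool frame: the origin (TCP) lies at the very end of the fingers, on their centre line; the grasp point (between the pads) lies 19 mm behind it; z points along the fingers, y is the line along which they close (so a half turn about z gives the same grasp; the last joint's range is limited). The gripper opens to 85 mm and grips with 20 to 120 N. Pads are 22 mm wide; open, the fingers measure 114 mm over their backs; the gripper's body (76 mm by 85 mm) begins 54 mm behind the grasp point. The pads swing forward as they close: fully open they stand 13 mm farther back than shut.
Start: joints at [-1.305, 0.326, -0.193, 1.052, 0, 1.437], TCP at [214.092, -506.639, 231.281] pointing down, gripper open.
Joint ranges: [-2.65, 2.65], [-0.97, 1.79], [-1.3, 1.35], [-1.93, 2.1], [-1.47, 1.37], [-3.14, 3.14]. Speed limits (rad/s): [2.57, 2.57, 3.14, 3.14, 3.14, 3.14].

INTERFACE

Orientations are given as [roll, pitch, yaw] about the fixed x, y, z axes, in that order (R = Rz(yaw) Ry(pitch) Rx(roll)).
In Python, from bench import bot, solve_ik, imaging gives the robot as it stands. Calls block until the motion is done:
- bot.move_ptp(position, orientation): joint-space move of the TCP to a pose.
- bot.movel(position, rot=None, max_speed=150, threshold=None): straight line of the TCP; rot=None keeps the orientation; max_speed is the mean speed in mm/s. With threshold (N) it stops when the force on the tool has changed by that much, and returns True; else False.
- bot.move_j(angles): joint-space move.
- bot.grip(opening, effort=None): opening from 0.0 (shut) to 1.0 (fully open); effort is the grip in N (None keeps the last); returns when the fingers have stopped.
- bot.dwell(seconds).
- solve_ik(position, orientation): joint angles nearest the present ones, or None.
- bot.get_state(): the state.
- imaging.capture(name): name is "scene" or "top" or "wrist"; returns the picture (400x640x3 uint8, blue, green, red); there is no depth.
- imaging.camera_model(name): a dict with "K" (3x3 intrinsics, pixels), "k1" (the pictures are not rectified: a ray, as slopes to the right and down, at radius r is drawn at 1 + k1 r^2 times it, then the intrinsics apply), "position" and "rotation" of the camera in the world. Camera axes: x right, y up, looking along -z (the intrinsics and any distortion apply to the point x, -y, -z); pixel columns grow to the right and rows downward; lengths in mm; the calibration is good to about 2 mm. A picture is of the moment at which its call begins: read the wrist's pose just before it. camera_model takes no time and is no camera call; for the wrist camera it gives the pose at the moment of the call.
A pose or a line that the arm cannot do raises bot.IKError and nothing moves.
- bot.sign_off(): hands the job in; it is judged then, once.
The state is a dict: "t": time; "qpos": joint angles; "joint_velocities": joint speeds; "effort": joint torques, N m; "tcp_pos": TCP position; "orientation": TCP orientation; "contact_force": force on the tool from outside, world axes, zero at the start; "wrist_torque": the same for the moment, N m; "opening": opening from 0.0 (shut) to 1.0 (fully open); "gripper_force": force on a finger pad.
Only numpy, scipy, OpenCV 4.12 (cv2) and the standard library are available. Lean on these libraries where they do the work, as an engineer would, in place of code of your own. Each camera call takes 0.05 s, during which the arm holds its last target. There are 200 camera calls.

## Working session

There is one attempt and no reset: what is moved stays moved. The work goes in short steps, each a Python script; the robot and the scene stay as the last script left them, time stands still between calls to the robot, and variables do not carry over. Pictures are saved under pics/ and viewed, at most 10 in all, crops included, and the job is handed in when it is done.

```bash
ls; mkdir -p pics; python3 - <<'E'
from bench import bot, imaging
import cv2, numpy as np
for n in("scene","top"):
    im=imaging.capture(n); cv2.imwrite(f"pics/{n}1.png",im)
    print(n,{k:np.round(v,3).tolist() for k,v in imaging.camera_model(n).items()})
print(bot.get_state()["t"])
E
```

```text
pics
scene {'K': [[394.199, 0.0, 321.712], [0.0, 394.199, 198.4], [0.0, 0.0, 1.0]], 'k1': -0.015, 'position': [840.761, -515.644, 778.077], 'rotation': [0.81, -0.01, 0.589]}
top {'K': [[517.172, 0.0, 319.004], [0.0, 517.172, 197.431], [0.0, 0.0, 1.0]], 'k1': -0.074, 'position': [378.864, 71.796, 1454.083], 'rotation': [0.059, 0.006, -1.57]}
0.1
```

View pics/scene1.png

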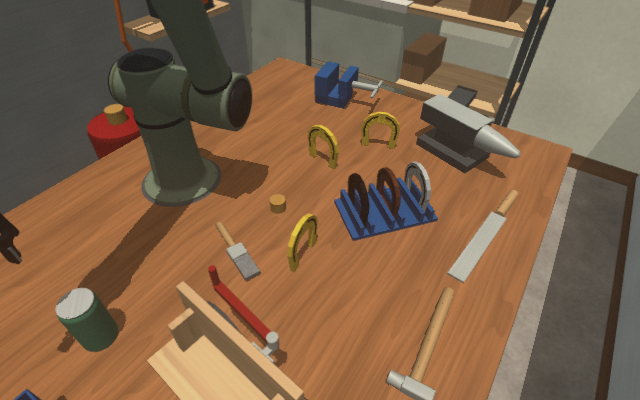

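View pics/top1.png

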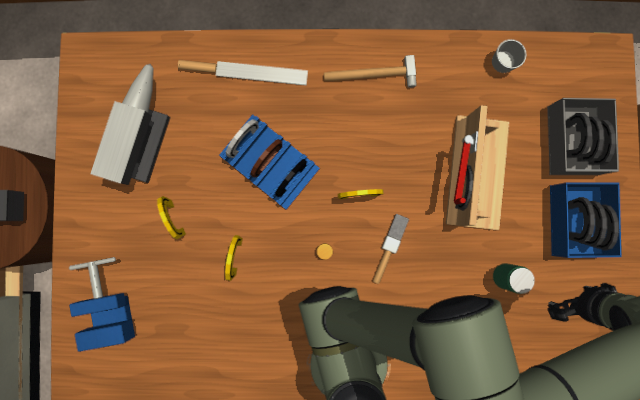

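The shiny shoe is in the rack at top (243,137) and scene (417,187). It could be confused with:
- rust brown at top (266,158)
- black at top (290,180)
- yellow standing shoes at top (170,217), (233,257) and (360,194)
- black shoes in the bins at top (590,135) and (595,220)

The red hook lies folded against the board, with its hinge near top (472,140) and its post near top (461,200). I'll check with one close crop.

```bash
cat > h.py <<'E'
import numpy as np, cv2
from scipy.spatial.transform import Rotation as R
def ray(m,uv):
    D=np.array([m["k1"],0,0,0,0.]); p=cv2.undistortPoints(np.array([[uv]],float),np.array(m["K"]),D)[0,0]
    return np.array(m["position"]),R.from_euler("xyz",m["rotation"]).apply([p[0],-p[1],-1.])
def at_z(m,uv,z):
    o,d=ray(m,uv); return o+d*(z-o[2])/d[2]
def tri(a,ua,b,ub):
    o1,d1=ray(a,ua);o2,d2=ray(b,ub)
    s=np.linalg.lstsq(np.c_[d1,-d2],o2-o1,rcond=None)[0]
    p,q=o1+s[0]*d1,o2+s[1]*d2; return (p+q)/2,np.linalg.norm(p-q)
def proj(m,P):
    c=R.from_euler("xyz",m["rotation"]).inv().apply(np.asarray(P,float)-m["position"])
    x,y=c[0]/-c[2],-c[1]/-c[2]; f=1+m["k1"]*(x*x+y*y); K=np.array(m["K"])
    return (K@[x*f,y*f,1])[:2]
E
python3 - <<'E'
import cv2,numpy as np
t=cv2.imread("pics/top1.png");s=cv2.imread("pics/scene1.png")
f=lambda im,x,y,k=4,w=100,h=75:cv2.resize(im[y:y+h,x:x+w],None,fx=k,fy=k,interpolation=cv2.INTER_CUBIC)
cv2.imwrite("pics/crop.png",np.vstack([np.hstack([f(t,210,105),f(t,430,95,3.2,125,94)[:300,:400]]),np.hstack([f(s,340,155),f(s,190,255,3.2,125,94)[:300,:400]])]))
E
```

```text
(no output)
```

View pics/crop.png

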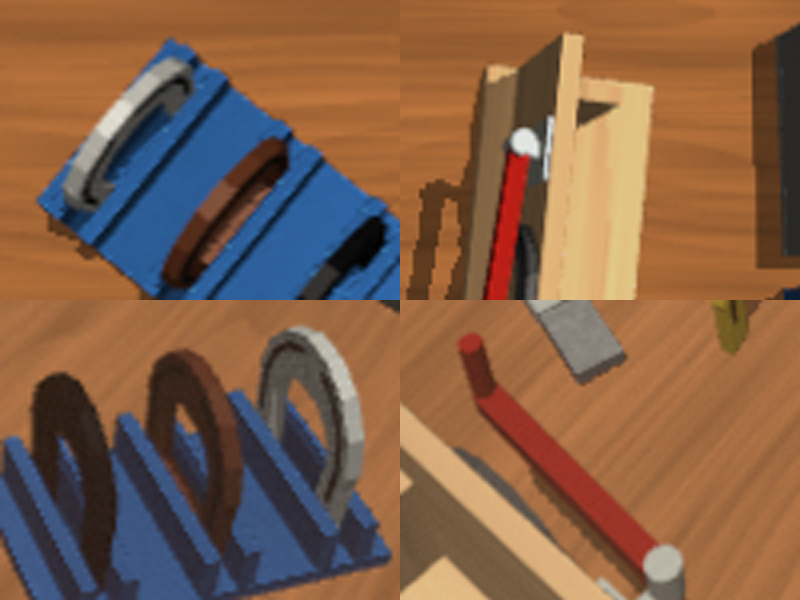

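The crop confirms the bright aluminium shoe in the rack's end slot, with the rust one beside it and then the black one. The hook's silver hinge cap is at scene (273,336) / top (469,139), and its post top is at scene (212,268).

```bash
python3 - <<'E'
from h import *
from bench import imaging,solve_ik
t=imaging.camera_model("top");s=imaging.camera_model("scene")
np.set_printoptions(precision=1,suppress=True)
print("hinge",at_z(s,(272.8,336.3),162),at_z(t,(469,138.8),162),tri(s,(272.8,336.3),t,(469,138.8)))
print("post",at_z(s,(212.2,268.1),200),at_z(t,(461,200),200))
print("toe",tri(s,(417.5,163.8),t,(242,135.5)))
# rack slot-wall direction from top view edges near aluminium slot (crop/4+offset)
for a,b in [((62,208),(218,80)),((65,180),(180,62))]:
    print(*(at_z(t,(210+p[0]/4,105+p[1]/4),40) for p in(a,b)))
im=imaging.capture("top")
hsv=cv2.cvtColor(im,cv2.COLOR_BGR2HSV)
m=((hsv[...,0]<5)|(hsv[...,0]>175))&(hsv[...,1]>180)&(hsv[...,2]>80)
m[:, :440]=0;m[:,500:]=0
y,x=np.nonzero(m);print("red",x.min(),x.max(),y.min(),y.max(),x[y>y.max()-6].mean())
E
```

```text
hinge [ 603.3 -295.3  162. ] [ 603.8 -300.7  162. ] (array([ 604.1, -298.2,  167.1]), np.float64(3.183781548914921))
post [ 446.5 -268.3  200. ] [ 446.4 -267.2  200. ]
toe (array([612.5, 275.1, 155.6]), np.float64(0.49915304199386823))
[573.7 338.4  40. ] [662.8 231.1  40. ]
[593.1 336.6  40. ] [675.5 257.6  40. ]
red 454 469 143 202 460.45454545454544
```

```bash
cat > m.py <<'E'
from h import *
from bench import bot,imaging,solve_ik
np.set_printoptions(precision=1,suppress=True)
def rot(a):   # tool down, tool y (closing line) along world angle a (rad); half turn chosen nearest the present wrist
    return [np.pi,0,a+np.pi/2]
E
python3 - <<'E'
from m import *
t=imaging.camera_model("top")
# board top edges (crop/3.2+offset)
g=lambda p:at_z(t,(430+p[0]/3.2,95+p[1]/3.2),150)
for a,b in [((563,35),(538,300)),((582,35),(556,300))]:
    A,B=g((a[0]-400,a[1])),g((b[0]-400,b[1]));d=B-A;print(A,B,np.degrees(np.arctan2(d[1],d[0])))
H=np.array([604,-297.]);P=np.array([446.5,-268])
d=P-H;print(np.degrees(np.arctan2(d[1],d[0])),np.linalg.norm(d))
a0=np.arctan2(d[1],d[0])
for th in (0,.4,.8,1.2,1.57):
    a=a0-th; p=H+160*np.array([np.cos(a),np.sin(a)])
    for k in (0,np.pi): 
        q=solve_ik([*p,163],[np.pi,0,a+np.pi/2+np.pi/2+k]); print(th,p,None if q is None else np.array(q).round(2))
from scipy.spatial.transform import Rotation as R
print(R.from_euler("xyz",bot.get_state()["orientation"]).as_matrix())
E
```

```text
[ 691.5 -337.2  150. ] [ 477.8 -312.3  150. ] 173.36415728562574
[ 691.7 -352.7  150. ] [ 477.8 -326.8  150. ] 173.09682744832497
169.5671542367445 160.14758818040315
0 [ 446.6 -268. ] [-0.7  0.3 -0.4  0.9  0.   2.6]
0 [ 446.6 -268. ] [-0.7  0.3 -0.4  0.9  0.  -0.5]
0.4 [ 470.3 -209. ] [-0.6  0.3 -0.4  0.9  0.  -3.1]
0.4 [ 470.3 -209. ] [-0.6  0.3 -0.4  0.9  0.   0. ]
0.8 [ 515.2 -163.9] [-0.4  0.4 -0.3  0.9  0.  -2.6]
0.8 [ 515.2 -163.9] [-0.4  0.4 -0.3  0.9  0.   0.5]
1.2 [ 574.  -139.8] [-0.4  0.5 -0.2  0.9  0.  -2.1]
1.2 [ 574.  -139.8] [-0.4  0.5 -0.2  0.9  0.   1. ]
1.57 [ 632.8 -139.6] [-0.3  0.6 -0.   1.   0.  -1.7]
1.57 [ 632.8 -139.6] [-0.3  0.6 -0.   1.   0.   1.4]
[[ 0.9  0.4 -0. ]
 [ 0.4 -0.9  0. ]
 [ 0.  -0.  -1. ]]
```

```bash
cat >> m.py <<'E'
H=np.array([604,-297.])
def arc(deg,z=163):
    a=np.radians(deg); return [*(H+160*np.array([np.cos(a),np.sin(a)])),z],[np.pi,0,a]
E
python3 - <<'E'
from m import *
p,r=arc(169.6); p[2]=265
bot.move_ptp(p,r); bot.grip(0.7,40)
p[2]=163; print(bot.movel(p,threshold=15)); bot.grip(0.0,40)
s=bot.get_state();print(s["opening"],s["gripper_force"],s["tcp_pos"],s["contact_force"],s["t"])
for d in list(np.arange(161,88,-8)):
    p,r=arc(d); hit=bot.movel(p,r,max_speed=100,threshold=40)
    print(round(d),hit,np.array(bot.get_state()["contact_force"]))
    if hit: break
else:
    p,r=arc(80); print("last",bot.movel(p,r,max_speed=25,threshold=12))
s=bot.get_state();q=np.array(s["tcp_pos"]);print(q,np.degrees(np.arctan2(q[1]-H[1],q[0]-H[0])),np.hypot(*(q[:2]-H)),s["contact_force"],s["opening"],s["t"])
E
```

```text
False
0.15038319743369616 38.90896797180176 [ 446.9 -268.4  163.7] [-0.6  1.   5. ] 3.5417
161 False [-0.5  1.1  6.9]
153 False [-1.1  1.2  6.7]
145 False [-1.1  1.7  6.9]
137 False [-0.4  2.3  6.5]
129 False [-1.   1.1  6.5]
121 False [-0.   1.8  6.3]
113 False [0.2 1.4 6.8]
105 False [-0.   1.4  5.9]
97 False [0.8 1.2 5.7]
89 False [0.1 0.6 5.7]
last True
[ 622.4 -138.4  163.7] 83.38269011796085 159.706806482909 [-2.7  0.5  5.3] 0.15249254790105213 8.0083
```

The hook reached its stop at 83.4°, which matches the board's measured normal (about 83.3°). Next I'll release it and look at the shoe from above.

```bash
python3 - <<'E'
from m import *
bot.grip(0.6); s=bot.get_state(); p=np.array(s["tcp_pos"]); p[2]=290; bot.movel(p)
for z in (340,310,290):
    try: bot.move_ptp([590,255,z],[np.pi,0,np.radians(133)]); break
    except bot.IKError: print("no",z)
m=imaging.camera_model("wrist"); im=imaging.capture("wrist"); cv2.imwrite("pics/w1.png",im)
import json; json.dump({k:np.array(v).tolist() for k,v in m.items()},open("w1.json","w"))
print(m,bot.get_state()["t"],bot.get_state()["tcp_pos"])
top=imaging.capture("top");cv2.imwrite("pics/top2.png",top)
E
```

```text
{'K': array([[356.2,   0. , 323.8],
       [  0. , 356.2, 196.7],
       [  0. ,   0. ,   1. ]]), 'k1': -0.02679572941933557, 'position': array([546.2, 302.5, 481.5]), 'rotation': array([-0.3, -0. ,  0.7])} 10.975 [590.5 253.6 339.6]
```

View pics/w1.png

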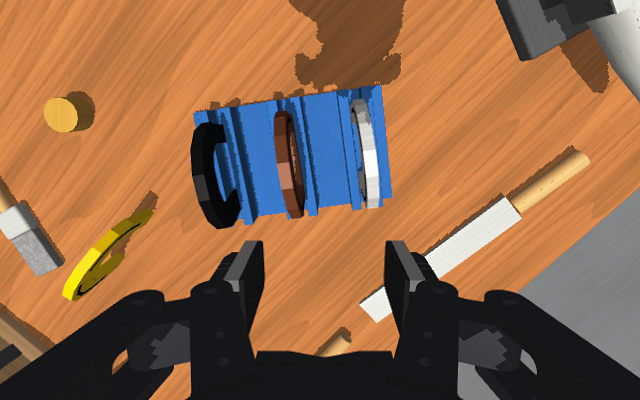

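View pics/top2.png

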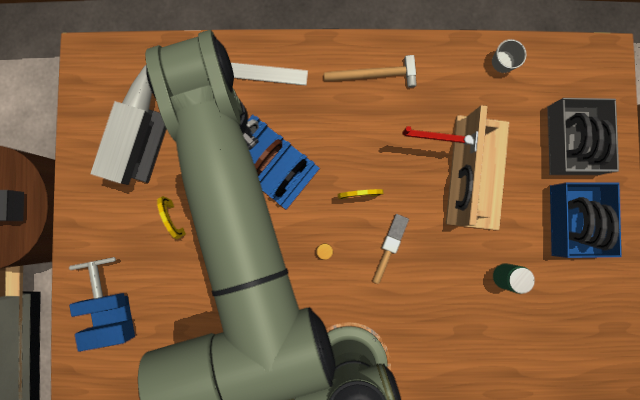

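The wrist view shows the aluminium shoe at the rack's right end, crown around (367,152). The top view shows the hook standing square to the board. I'll crop in to refine the shoe.

```bash
python3 - <<'E'
import cv2,numpy as np
t=cv2.imread("pics/w1.png");s=cv2.imread("pics/scene1.png")
f=lambda im,x,y,w,h,k:cv2.resize(im[y:y+h,x:x+w],None,fx=k,fy=k,interpolation=cv2.INTER_CUBIC)
cv2.imwrite("pics/crop2.png",np.hstack([f(t,330,80,80,140,4.2857)[:600],f(s,390,150,56,75,8)[:600]]))
E
```

```text
(no output)
```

View pics/crop2.png

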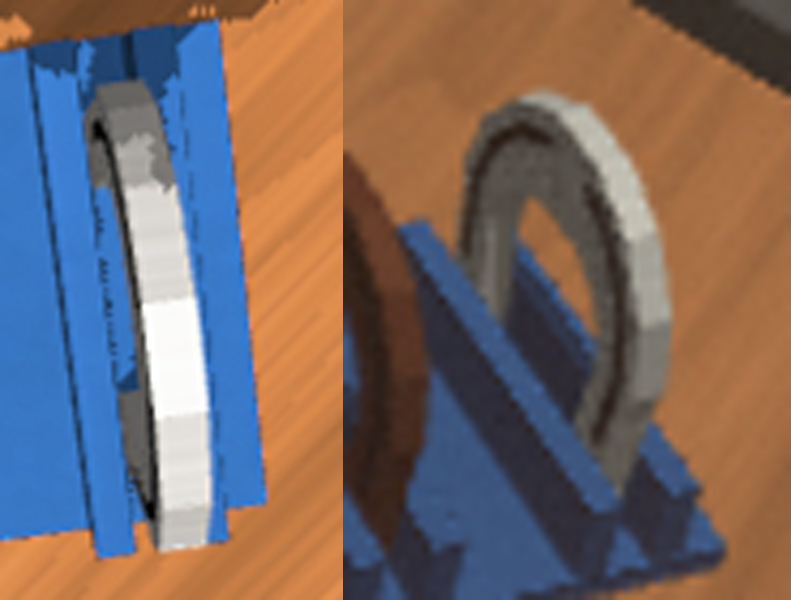

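```bash
python3 - <<'E'
from m import *
import json
from scipy.optimize import least_squares
w=json.load(open("w1.json"));s=imaging.camera_model("scene");t=imaging.camera_model("top")
g=lambda x,y:(330+x/4.2857,80+y/4.2857)
for z in(20,45):
  for a,b in [((222,20),(266,505)),((30,55),(95,555))]:
    d=at_z(w,g(*b),z)-at_z(w,g(*a),z);print("rack",z,np.degrees(np.arctan2(d[1],d[0])),np.linalg.norm(d))
th=np.linspace(0,np.pi,61)
def curves(p):
    x,y,zt,yaw=p; ux=np.array([np.cos(yaw),np.sin(yaw),0]);uy=np.array([-ux[1],ux[0],0])
    return [np.array([x,y,zt-60])+60*np.outer(np.cos(th),ux)+60*np.outer(np.sin(th),[0,0,1])+k*uy for k in(-6,6)]
pj=lambda m,c:np.array([proj(m,q) for q in c])
def at(c,v): o=np.argsort(c[:,1]);return np.interp(v,c[o,1],c[o,0])
def res(p):
    A,B=curves(p);W=[pj(w,A),pj(w,B)];S=[pj(s,A),pj(s,B)]
    aw=np.vstack(W);as_=np.vstack(S); e=[at(c,158) for c in W]
    e1=[at(c,185) for c in W]; e0=[at(c,135) for c in W]
    return np.array([aw[:,1].min()-99.4,aw[:,1].max()-208.1,max(e)-377.8,min(e)-364.2,min(e0)-360.2,max(e1)-379,as_[:,1].min()-161.5,as_[:,0].max()-431.3,as_[:,0].min()-404.8])
r=least_squares(res,[612,275,140,np.radians(-47)],x_scale=[10,10,10,.1])
print(r.x[:3],np.degrees(r.x[3]),r.fun)
E
```

```text
rack 20 -39.368536733701845 146.90734088688995
rack 20 -38.89091715991315 153.67691246450616
rack 45 -39.3685367337018 138.94953782067043
rack 45 -38.89091715991315 145.35240942854963
[619.9 290.7 140.4] -38.16252404493163 [ 0.1 -0.3 -1.  -0.   0.4  0.4 -0.2  0.3  0.6]
```

```bash
python3 - <<'E'
from m import *
t=imaging.camera_model("top");print(proj(t,[619.9,290.7,140.4]))
r=[np.pi,0,np.radians(141.6)]
bot.move_ptp([620,290.5,200],r); bot.grip(0.6)
print(bot.movel([620,290.5,110.5],threshold=15,max_speed=100))
cv2.imwrite("pics/w2.png",imaging.capture("wrist"))
s=bot.get_state();print(s["tcp_pos"],s["contact_force"],s["opening"],s["t"])
E
```

```text
[236.9 133.8]
False
[620.7 290.7 111.5] [ 0.6 -0.5 -0.2] 0.6001939739930789 12.975
```

View pics/w2.png

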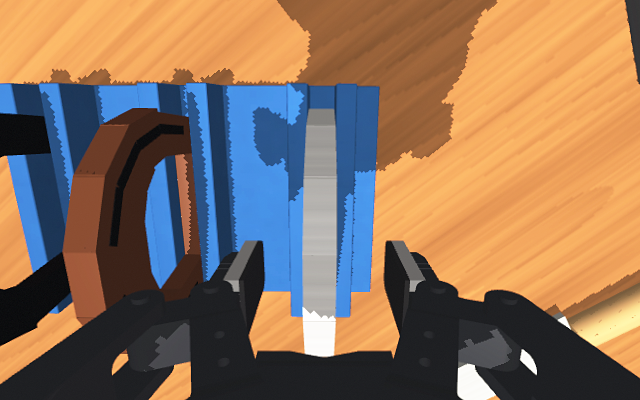

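The shoe is square between the fingers: its band centre is at u≈320 and the finger middle is at u≈325, about 2 mm off. I'll correct that, check the far end (v≈105) and grip.

```bash
python3 - <<'E'
from m import *
m=imaging.camera_model("wrist"); cx=R.from_euler("xyz",m["rotation"]).apply([1,0,0])
ux=np.array([np.cos(np.radians(-38.3)),np.sin(np.radians(-38.3)),0])
for k in(-60,60): print(k,proj(m,np.array([619.9,290.7,80.4])+k*ux))
p=np.array(bot.get_state()["tcp_pos"])-1.7*cx; p[2]=110.5
bot.movel(p); bot.grip(0.0,60)
s=bot.get_state();print(s["tcp_pos"],s["contact_force"],s["opening"],s["gripper_force"])
p[2]=150; print(bot.movel(p,max_speed=60,threshold=40))
s=bot.get_state();print(s["contact_force"],s["opening"],s["gripper_force"],s["t"])
E
```

```text
-60 [320.7 111.7]
60 [321.6 331.2]
[619.7 289.4 110.7] [ 0.8 -1.1  1.8] 0.1303035542371589 59.16437436666456
False
[-0.1 -1.1 -2.5] 0.12781234617903922 58.69783817965072 14.4667
```

```bash
python3 - <<'E'
from m import *
p=np.array(bot.get_state()["tcp_pos"])
p[2]=335; bot.movel(p,max_speed=200)
a=np.radians(83.4); c=H+82*np.array([np.cos(a),np.sin(a)])
bot.move_ptp([*c,335],[np.pi,0,np.radians(173.4)])
bot.movel([*c,275],max_speed=100)
s=bot.get_state();print(s["tcp_pos"],s["contact_force"],s["opening"],s["gripper_force"],s["t"])
m=imaging.camera_model("wrist"); w=imaging.capture("wrist"); sc=imaging.capture("scene")
for d in(0,82,160):
    q=[*(H+d*np.array([np.cos(a),np.sin(a)])),155]; print(d,proj(m,q),proj(imaging.camera_model("scene"),q))
cv2.imwrite("pics/hov.png",np.vstack([cv2.resize(w,(480,300)),cv2.resize(sc[180:380,130:450],(480,300))]))
E
```

```text
[ 613.8 -215.5  275.7] [-0.6 -0.1 -2.5] 0.1304263757231468 58.697057048702845 18.125
0 [215.1 189. ] [272.8 339.3]
82 [322.9 188.9] [305.7 306.3]
160 [425.4 189. ] [333.4 278.6]
```

View pics/hov.png

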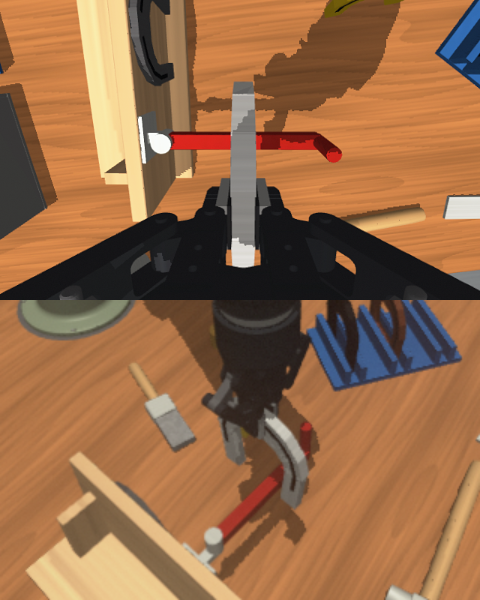

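The wrist view shows the arm at row ≈187 (189 predicted), with the shoe square across it. In the scene view the heels straddle the arm. Lowering now.

```bash
python3 - <<'E'
from m import *
a=np.radians(83.4); c=H+82*np.array([np.cos(a),np.sin(a)])
print(bot.movel([*c,176],max_speed=70,threshold=12))
print(bot.movel([*c,157.5],max_speed=12,threshold=4))
s=bot.get_state();print(s["tcp_pos"],s["contact_force"],s["gripper_force"],s["t"])
E
```

```text
False
True
[ 613.4 -215.5  162.6] [-0.4 -0.4  5.2] 59.73360489530023 20.85
```

```bash
python3 - <<'E'
from m import *
bot.grip(0.25,20); bot.dwell(0.3); bot.grip(0.45); bot.dwell(0.3)
p=np.array(bot.get_state()["tcp_pos"]); p[2]=230; print(bot.movel(p,max_speed=60,threshold=6))
p[2]=320; bot.movel(p); 
bot.dwell(0.5)
s=bot.get_state();print(s["tcp_pos"],s["contact_force"],s["t"])
w=imaging.capture("wrist"); sc=imaging.capture("scene")
cv2.imwrite("pics/end.png",np.vstack([cv2.resize(w,(480,300)),cv2.resize(sc[180:380,130:450],(480,300))]))
E
```

```text
False
[ 612.3 -214.9  319.9] [ 0.6 -0.1 -1.1] 24.575
```

View pics/end.png

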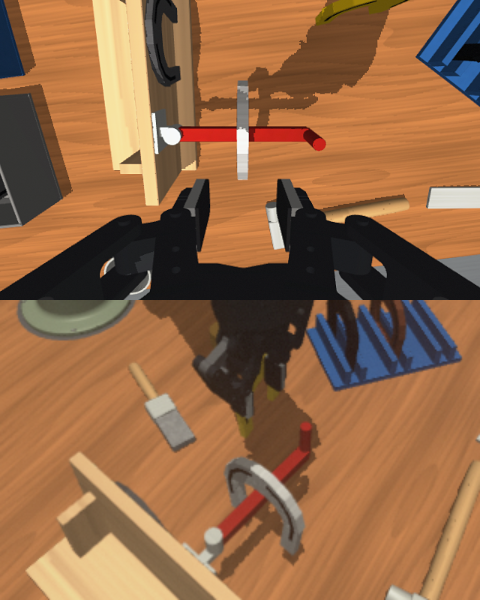

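The shoe hangs upright over the middle of the arm (wrist crop (242,133)), heels down. The hook is still square and the gripper is clear.

```bash
python3 -c "
from bench import bot
bot.dwell(0.5); print(bot.sign_off())"
```

```text
the job is handed in; nothing more can be done
None
```

The hook is swung out square to its stop, the aluminium shoe hangs by its toe over the arm with heels down, and the job was handed in at about 25 s of the 54 s allowed; sign-off gave no verdict.

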